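Stack the wax tablets on the sloping rack

ROBOT

A 7-joint arm with a two-finger parallel gripper is mounted at the origin on a cart in front of the work surface, level with it; the furniture and walls round the work are solid. World frame = base frame: x ahead of the robot, y to its left, z up, the work surface at z = 0. Lengths are in m, angles in rad, forces in N, time in s.
With the tool pointing down it reaches from about 0.425 to 0.95 m from the base axis. Payload 4.7 kg.
Tool frame: the origin (TCP) lies between the finger pads; the fingertips stand 25 mm ahead of it and the grasp point (between the pads) lies 6 mm ahead of it; z points along the fingers, y is the line along which they close (so a half turn about z gives the same grasp; the last joint's range is limited). The gripper opens to 85 mm and grips with 20 to 120 N. Pads are 22 mm wide; open, the fingers measure 114 mm over their backs; the gripper's body (76 mm by 85 mm) begins 54 mm behind the grasp point. The pads swing forward as they close: fully open they stand 13 mm farther back than shut.
Start: joints at [1.201, 0.469, -0.049, 1.532, 0.024, 1.141, -0.082], TCP at [0.226, -0.636, 0.256] pointing down, gripper open.
Joint ranges: [-2.59, 2.59], [-0.33, 1.99], [-1.39, 1.29], [0.1, 2.45], [-1.04, 4.18], [0.21, 1.99], [-2.66, 2.66]. Speed limits (rad/s): [2.57, 2.57, 3.14, 3.14, 3.14, 3.14, 3.14].

INTERFACE

Orientations are given as a 3x3 rotation matrix whose columns are the frame's x, y, z axes.
In Python, from rig import * gives the robot as it stands. Calls block until the motion is done:
- movep(position, orientation): joint-space move of the TCP to a pose.
- move_l(position, attitude=None, feed=0.15, until_force=None): straight line of the TCP; attitude=None keeps the orientation; feed is the mean speed in m/s. With until_force (N) it stops when the force on the tool has changed by that much, and returns True; else False.
- move_joints(angles): joint-space move.
- command_gripper(opening, newtons=None): finger opening in m; newtons is the grip in N (None keeps the last); returns when the fingers have stopped.
- sleep(seconds).
- inverse_kinematics(position, orientation): joint angles nearest the present ones, or None.
- sense(): the state.
- camera(name): name is "side" or "top" or "wrist"; returns (picture, depth): 480x640x3 uint8, red, green, blue; 480x640 float32, m along the optical axis (not along the pixel's ray), 0 where there is no reading.
- camera_params(name): a dict with "K" (3x3 intrinsics, pixels), "dist" ([k1, k2, p1, p2, k3] as OpenCV has them; the pictures are not rectified), "position" and "rotation" of the camera in the world; the wrist camera has in their place "tool_from_camera" (4x4, takes a point from camera to tool coordinates, whose origin is the TCP and whose axes are the flange's). Camera axes: x right, y down, z forward; pixel columns grow to the right and rows downward; lengths in m; the calibration is good to about 2 mm. A picture is of the moment at which its call begins: read the wrist's pose just before it. camera_params takes no time and is no camera call.
A pose or a line that the arm cannot do raises Unreachable and nothing moves.
- finish_job(): hands the job in; it is judged then, once.
The state is a dict: "time_s": time; "joint_pos": joint angles; "qd": joint speeds; "joint_efforts": joint torques, N m; "position": TCP position; "tcp_rot": TCP orientation; "wrist_force": force on the tool from outside, world axes, zero at the start; "ft_torque": the same for the moment, N m; "finger_gap": finger opening in m; "gripper_force": force on a finger pad.
Only numpy, scipy, OpenCV 4.12 (cv2) and the standard library are available. Lean on these libraries where they do the work, as an engineer would, in place of code of your own. Each camera call takes 0.05 s, during which the arm holds its last target. There are 200 camera calls.

TASK

Put the two flat carving-wax tablets away on the small sloping wooden rack: first the green one, lying flat on the middle of the shelf with a short end square against the backstop at the low side, then the purple one flat on top of the green one, its short end against the backstop too. Leave the blue wax block where it is.

Things in the scene. Friction and masses are not known exactly. Their poses are not given: they have to be found in the camera images.
- green_center (a point): Centre of the dark green wax tablet, a flat loose slab 70 x 44 x 14 mm (its own x, y, z), about 50 g, with slightly rounded edges. At the start it lies flat on the table, so this point is 7 mm above the table. Its x axis runs along the 70 mm length, y across the 44 mm width (the width to grasp from above), z up.
- purple_center (a point): Centre of the purple wax tablet, the same shape and size as the green one: 70 x 44 x 14 mm along its own x, y, z, about 50 g, lying flat on the table at the start, x along the length, z up.
- stop_foot (a point): Fixed wooden rack: mid-width point in the corner where the shelf meets its backstop, 24 mm above the table. x: down the 15 degree slope, into the backstop's face (x = 0); z: shelf normal, up (z = 0 is its surface). Shelf (pale): x -110..0, y -65..65 mm, sides open, high edge 52 mm above the table. Backstop (dark): 8 mm thick, 46 mm high along z. Tablets do not slide down by themselves.
- wax_block_center (a point): Centre of a blue carving-wax block, 38 x 52 x 26 mm, loose on the table; this point is 13 mm above the table. A bystander, to be left where it is. Beyond it stands a tall stereo microscope (about x > 0.43 m, y > -0.02 m in the world): keep the arm and gripper to the right of that.
Not all that is in view belongs to the job. What is shaped like the part that bears green_center but grey is not meant.

How it is judged:
On the way:
1. the green tablet lies on the shelf against the backstop (x of green_center in the frame of stop_foot between -0.049 and -0.028 m and y of green_center in the frame of stop_foot between -0.02 and 0.02 m and z of green_center in the frame of stop_foot between 0.002 and 0.012 m and angle between the x axis of green_center and the x axis of stop_foot, either way round below 0.18 rad and angle between the z axis of green_center and the z axis of stop_foot, either way round below 0.18 rad), for 0.2 s.
At the end, for the whole second after the job is handed in: The green tablet lies flat on the sloping shelf and the purple one flat on top of it; each has a short end within about 14 mm of the backstop, is within 20 mm of the middle of the shelf sideways, and is square to the backstop and parallel to the shelf within about 10 degrees (all of step 1 and x of purple_center in the frame of stop_foot between -0.049 and -0.028 m and y of purple_center in the frame of stop_foot between -0.02 and 0.02 m and z of purple_center in the frame of stop_foot between 0.016 and 0.026 m and angle between the x axis of purple_center and the x axis of stop_foot, either way round below 0.18 rad and angle between the z axis of purple_center and the z axis of stop_foot, either way round below 0.18 rad); the robot touches nothing.
It fails at once if the blue wax block is moved by more than 30 mm (distance of wax_block_center from where it was at the start of the episode above 0.03 m).
It also fails if it takes over 51 s, if anything falls off the work surface, if the arm or the gripper's body presses on something with over 40 N, if the wrist force passes 120 N, or if a joint passes its speed limit or range.

## Working session

There is one attempt and no reset: what is moved stays moved. The work goes in short steps, each a Python script; the robot and the scene stay as the last script left them, time stands still between calls to the robot, and variables do not carry over. Pictures are saved under pics/ and viewed, at most 10 in all, crops included, and the job is handed in when it is done.

```bash
mkdir -p pics; ls; python3 - <<'E'
from rig import *
import cv2, numpy as np
ims=[]
for n in ("top","side"):
    p,d=camera(n); np.save(f"pics/{n}0.npy",d); cv2.imwrite(f"pics/{n}0.png",p[:,:,::-1])
    c=camera_params(n); print(n,np.round(c["K"],1).tolist(),c["dist"],np.round(c["position"],3),np.round(c["rotation"],3).tolist())
print(sense()["time_s"])
print(camera_params("wrist"))
E
```

```text
pics
top [[435.8, 0.0, 325.3], [0.0, 435.8, 238.9], [0.0, 0.0, 1.0]] [0.03353467 0.         0.         0.         0.        ] [ 0.459 -0.141  0.896] [[0.028, -0.993, 0.113], [-1.0, -0.028, 0.001], [0.002, -0.112, -0.994]]
side [[494.0, 0.0, 320.9], [0.0, 494.0, 236.4], [0.0, 0.0, 1.0]] [0.00729792 0.         0.         0.         0.        ] [0.109 0.508 0.375] [[-0.828, -0.199, 0.524], [-0.561, 0.296, -0.773], [-0.001, -0.934, -0.357]]
0.1
{'K': array([[418.98145735,   0.        , 312.4136041 ],
       [  0.        , 418.98145735, 235.68080794],
       [  0.        ,   0.        ,   1.        ]]), 'dist': array([0.0227004, 0.       , 0.       , 0.       , 0.       ]), 'tool_from_camera': array([[-6.05718462e-04, -9.62651824e-01, -2.70741757e-01,
         6.86539420e-02],
       [ 9.99999722e-01, -4.65143513e-04, -5.83386340e-04,
        -3.12877669e-04],
       [ 4.35664153e-04, -2.70742035e-01,  9.62651838e-01,
        -1.16850474e-01],
       [ 0.00000000e+00,  0.00000000e+00,  0.00000000e+00,
         1.00000000e+00]])}
```

View pics/top0.png

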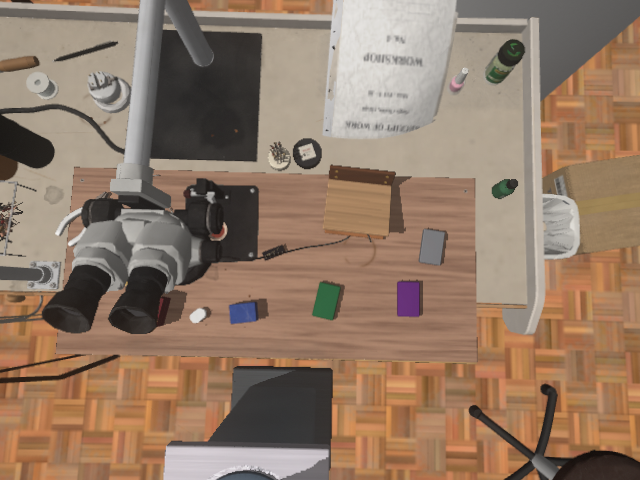

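View pics/side0.png

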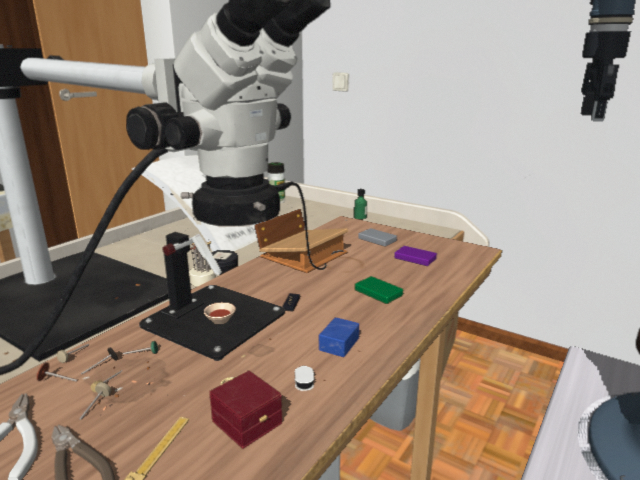

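Top view: the candidates for the green tablet are the green slab (327,301), the grey slab (432,246, a decoy of the same shape) and the green bottle (505,188). The flat green slab at (327,301) fits the description. Purple tablet is at (408,299), blue block at (243,312), and the rack at (358,205) has its dark backstop on the far (+x) side. The side view agrees.

Next I measure and confirm with an enlarged crop.

```bash
cat > h.py <<'E'
from rig import *
import cv2, numpy as np
def cam(name, pose=None):
    c=camera_params(name)
    if name!="wrist": return c["K"],c["dist"],np.array(c["rotation"]),np.array(c["position"])
    s=pose; T=np.array(c["tool_from_camera"]); R=np.array(s["tcp_rot"]); 
    return c["K"],c["dist"],R@T[:3,:3],R@T[:3,3]+np.array(s["position"])
def rays(px,C):
    K,d,R,p=C
    u=cv2.undistortPoints(np.asarray(px,float).reshape(-1,1,2),K,d)[:,0]
    return np.c_[u,np.ones(len(u))]@R.T
def onplane(px,C,p0,n=(0,0,1)):
    r=rays(px,C); n=np.array(n,float); t=((np.array(p0)-C[3])@n)/(r@n)
    return C[3]+r*t[:,None]
def mask(img,lo,hi):
    m=cv2.inRange(cv2.cvtColor(img,cv2.COLOR_RGB2HSV),lo,hi)
    return cv2.morphologyEx(m,cv2.MORPH_OPEN,np.ones((3,3),np.uint8))
COL=dict(green=((62,120,40),(85,255,255)),purple=((130,90,40),(150,255,255)),blue=((108,120,50),(125,255,255)))
def blobs(img,col,amin=250):
    cs,_=cv2.findContours(mask(img,*COL[col]),cv2.RETR_EXTERNAL,cv2.CHAIN_APPROX_NONE)
    return sorted([c for c in cs if cv2.contourArea(c)>amin],key=cv2.contourArea,reverse=True)
def rect(c,C,z):
    P=onplane(c[:,0],C,(0,0,z))[:,:2]
    (cx,cy),(w,h),a=cv2.minAreaRect((P*1000).astype(np.float32))
    if w<h: w,h,a=h,w,a+90
    return np.array([cx,cy])/1000,(w,h),np.deg2rad((a+90)%180-90)
E
python3 - <<'E'
from h import *
img=cv2.imread("pics/top0.png")[:,:,::-1].copy(); C=cam("top")
for k,z in (("green",.014),("purple",.014),("blue",.026)):
    for c in blobs(img,k,150): print(k,c[:,0].mean(0),*rect(c,C,z))
d=np.load("pics/top0.npy"); s=sense(); print(np.round(s["tcp_rot"],2).tolist(), s["finger_gap"])
g=np.argwhere(np.ones((36,46)))[:, ::-1]+[336,190]; z=d[g[:,1],g[:,0]]; ok=z>0
r=rays(g,C); K,_,R,p=C; P=p+r*z[:,None]; A=np.c_[P[ok][:,:2],np.ones(ok.sum())]
co=np.linalg.lstsq(A,P[ok][:,2],rcond=None)[0]; print("plane",co,"slope deg",np.rad2deg(np.arctan(np.hypot(*co[:2]))),"down dir yaw",np.arctan2(-co[1],-co[0]))
crop=img[150:340,290:460]; cv2.imwrite("pics/crop0.png",cv2.resize(crop,None,fx=3.1,fy=3.1,interpolation=cv2.INTER_CUBIC)[:,:,::-1])
E
```

```text
green [325.68367347 300.57142857] [ 0.43429523 -0.14416676] (65.49055480957031, 40.15486526489258) -0.20321224066238727
purple [408.  298.5] [ 0.44341644 -0.30875604] (66.32942199707031, 40.15713882446289) 0.007433649821670503
blue [242.8989899  312.23232323] [0.40743301 0.01926923] (48.72050857543945, 34.36162567138672) -1.4350401339433454
[[0.94, 0.33, -0.0], [0.33, -0.94, 0.0], [-0.0, -0.0, -1.0]] 0.0855748229265129
plane [-0.27047731  0.02351598  0.21178244] slope deg 15.189523673556232 down dir yaw -0.0867244338964069
```

View pics/crop0.png

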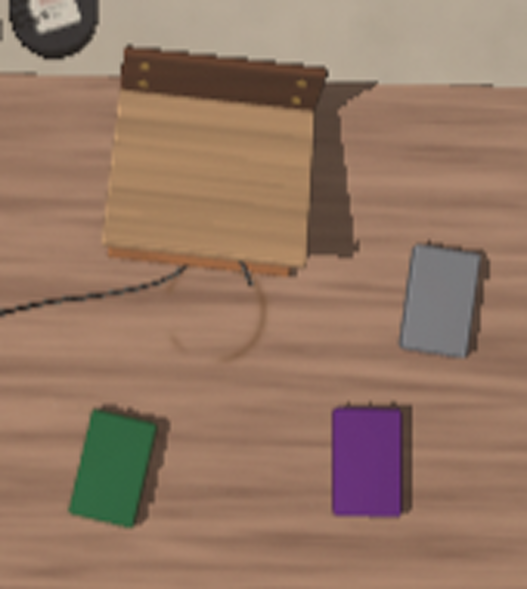

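The crop confirms the flat green slab at crop (113,468), with the grey decoy at (442,300) and purple at (368,461). The shelf's high-edge corners are at crop (104,243) and (305,266), and the shelf meets the backstop at (120,92) and (314,109).

```bash
cat >> h.py <<'E'
def Rdown(a): return np.array([[np.cos(a),np.sin(a),0],[np.sin(a),-np.cos(a),0],[0,0,-1.]])
E
python3 - <<'E'
from h import *
C=cam("top"); f=lambda q:[290+q[0]/3.1,150+q[1]/3.1]
H=onplane([f((104,243)),f((305,266))],C,(0,0,.052)); F=onplane([f((120,92)),f((314,109))],C,(0,0,.024))
print(H.round(4).tolist(),F.round(4).tolist())
for P in (H,F):
    e=P[0]-P[1]; print("yaw",np.arctan2(-e[0],e[1]),np.linalg.norm(e),P.mean(0))
print("run",np.linalg.norm((F-H).mean(0)))
movep([.434-.01,-.144,.17],Rdown(-.203))
s=sense(); img,d=camera("wrist"); Cw=cam("wrist",s); cv2.imwrite("pics/w1.png",img[:,:,::-1])
for k in ("green","purple"):
    for c in blobs(img,k,800): print(k,c[:,0].mean(0),*rect(c,Cw,.014))
print(s["time_s"],s["position"])
E
```

```text
[[0.575, -0.1358, 0.052], [0.564, -0.2626, 0.052]] [[0.6796, -0.1433, 0.024], [0.6717, -0.2713, 0.024]]
yaw -0.08709950583687828 0.1272969801975658 [ 0.56949036 -0.19920067  0.052     ]
yaw -0.06177094377322693 0.12820514289349022 [ 0.67565929 -0.20732772  0.024     ]
run 0.11009946136444625
purple [558.16949153 140.0480226 ] [ 0.44421402 -0.30677826] (69.03598022460938, 46.99394607543945) 0.0005696818212170426
2.0417 [ 0.42427063 -0.14481739  0.1701796 ]
```

View pics/w1.png

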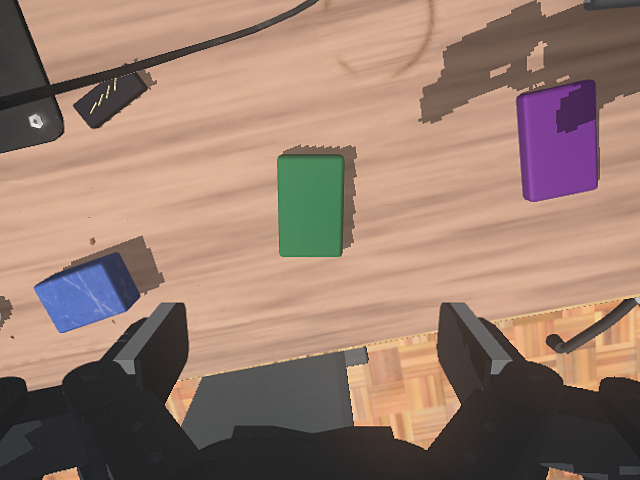

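The close view shows green at px (311,206), square to the fingers, with purple at (558,140). My green mask was too narrow, so I widen it and then grasp.

```bash
sed -i 's/green=((62,120,40),(85/green=((55,90,40),(90/' h.py
cat >> h.py <<'E'
def grasp(xy,a):
    """open to 60 mm, feel the table with the tips, back off, close"""
    R=Rdown(a); command_gripper(.060,30)
    s=sense(); move_l([*xy,max(.08,0)],R,feed=.2)
    move_l([*xy,.036],feed=.12)
    hit=move_l([*xy,.012],feed=.02,until_force=3); z=sense()["position"][2]
    print("touch",hit,z,sense()["wrist_force"])
    move_l([*xy,z+.005],feed=.05); command_gripper(.03,30)
    s=sense(); print("gap",s["finger_gap"],s["gripper_force"],s["position"],s["time_s"]); return z
E
python3 - <<'E'
from h import *
img=cv2.imread("pics/w1.png")[:,:,::-1].copy(); C=cam("wrist",sense())
c=blobs(img,"green",800)[0]; xy,wh,a=rect(c,C,.014); print(xy,wh,a)
if abs(xy[0]-.434)<.012 and abs(xy[1]+.144)<.012 and abs(a+.203)<.15:
    grasp(xy,a)
    p=sense()["position"]; move_l([p[0],p[1],p[2]+.02],feed=.1)
    s=sense(); print(s["finger_gap"],s["position"])
E
```

```text
[ 0.43516034 -0.14495219] (66.99057006835938, 42.38483428955078) -0.2050588765622482
touch True 0.01996672557028538 [-0.72441842 -0.55888362  4.60247699]
gap 0.04325527941198235 30.728302001953125 [ 0.43511138 -0.14496492  0.02502712] 4.9167
0.04340875035050562 [ 0.43530254 -0.14509145  0.04518952]
```

```bash
cat >> h.py <<'E'
FOOT=np.array([.6755,-.2075,.024]); YAW=-.079; S,Cc=np.sin(np.pi/12),np.cos(np.pi/12)
ex=np.array([Cc*np.cos(YAW),Cc*np.sin(YAW),-S]); en=np.array([S*np.cos(YAW),S*np.sin(YAW),Cc]); ey=np.cross(en,ex)
RP=np.c_[ex,-ey,-en]
def W(x,y,z): return FOOT+ex*x+ey*y+en*z
def L(p): q=np.array(p)-FOOT; return np.array([q@ex,q@ey,q@en])
def place(h,off=.018):
    """lower tablet (bottom resting at height h over the shelf) to contact, slide to backstop, release"""
    zc=h+.007+off
    move_l(W(-.046,0,zc+.012),RP,feed=.15)
    hit=move_l(W(-.046,0,zc-.008),feed=.02,until_force=3); l=L(sense()["position"]); print("down",hit,l,zc)
    z=l[2]+.0015; move_l(W(-.046,0,z),feed=.05)
    hit=move_l(W(-.022,0,z),feed=.025,until_force=4); l=L(sense()["position"]); print("stop",hit,l,sense()["wrist_force"])
    x=l[0]-.001; move_l(W(x,0,z),feed=.05)
    hit=move_l(W(x,0,z-.006),feed=.02,until_force=3); print("seat",hit,L(sense()["position"]))
    command_gripper(.062); p=L(sense()["position"])
    move_l(W(p[0],p[1],p[2]+.10),feed=.2); print("t",sense()["time_s"],sense()["finger_gap"])
E
python3 - <<'E'
from h import *
p=sense()["position"]; move_l([p[0],p[1],.16],feed=.25)
movep(W(-.046,0,.12),RP); s=sense(); print(s["finger_gap"],L(s["position"]),s["time_s"])
place(0)
s=sense(); img,d=camera("wrist"); np.savez("pics/w2.npz",d=d,p=s["position"],R=s["tcp_rot"]); cv2.imwrite("pics/w2.png",img[:,:,::-1])
C=cam("wrist",s)
for c in blobs(img,"green",800):
    P=onplane(c[:,0],C,W(0,0,.014),en); q=np.array([L(a)[:2] for a in P]); print(cv2.minAreaRect((q*1000).astype(np.float32)), q.max(0),q.min(0))
E
```

```text
0.043146227417705955 [-0.04695342  0.00044301  0.11792287] 6.8
down True [-4.59382152e-02 -6.98841295e-06  2.55584850e-02] 0.024999999999999998
stop True [-0.03389003  0.00013475  0.02582554] [ 0.74834536  0.47960465 -0.64315258]
seat True [-3.46332757e-02 -1.99816328e-05  2.55208201e-02]
t 10.425 0.06222509116281918
((-35.44691467285156, 0.6482448577880859), (63.933841705322266, 42.451656341552734), 0.010266447439789772) [-0.00348057  0.02187672] [-0.06741591 -0.02057474]
```

View pics/w2.png

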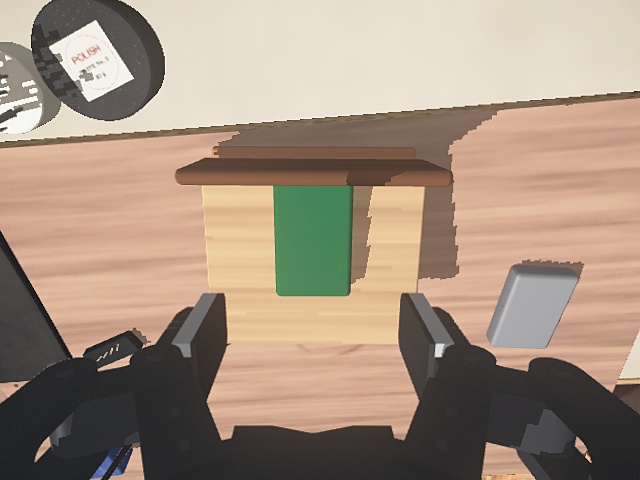

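Green lies flat, square and centred against the backstop: wrist px (313,240), with the shelf centre at px 314. Now the purple one.

```bash
python3 - <<'E'
from h import *
p=L(sense()["position"]); movep(W(p[0]-.02,0,p[2]+.03),RP)
movep([.435,-.307,.17],Rdown(0.004))
s=sense(); img,d=camera("wrist"); C=cam("wrist",s)
c=blobs(img,"purple",800)[0]; xy,wh,a=rect(c,C,.014); print(xy,wh,a)
assert abs(xy[0]-.444)<.01 and abs(xy[1]+.307)<.01 and abs(a)<.12
grasp(xy,a)
p=sense()["position"]; move_l([p[0],p[1],p[2]+.14],feed=.25)
s=sense(); print(s["finger_gap"],s["gripper_force"],s["time_s"])
assert s["finger_gap"]>.04
movep(W(-.046,0,.13),RP); place(.014)
s=sense(); img,d=camera("wrist"); cv2.imwrite("pics/w3.png",img[:,:,::-1]); C=cam("wrist",s)
for k,h in (("purple",.028),("green",.014)):
  for c in blobs(img,k,100):
    P=onplane(c[:,0],C,W(0,0,h),en); q=np.array([L(a)[:2] for a in P]); print(k,cv2.minAreaRect((q*1000).astype(np.float32)), q.max(0),q.min(0))
img,d=camera("side"); cv2.imwrite("pics/s3.png",cv2.resize(img[190:290,220:360],None,fx=4,fy=4)[:,:,::-1])
E
```

```text
[ 0.44453049 -0.31027832] (68.11092376708984, 42.96753692626953) 0.0022270078642609905
touch True 0.020006659726460575 [-1.80998674  1.1419712   4.65238365]
gap 0.04320901203965159 31.187315583229065 [ 0.44454011 -0.31029742  0.02505545] 14.4333
0.042882532614581095 30.89027166366577 15.1417
down True [-4.59491058e-02  6.59213308e-05  3.95229982e-02] 0.039
stop True [-0.03302008  0.00016285  0.03983454] [-0.67500557 -0.31890529 -0.22763621]
seat True [-3.37964434e-02  1.15254891e-05  3.94985712e-02]
t 19.725 0.06151199971930017
purple ((-34.299644470214844, 0.4099578857421875), (42.926116943359375, 66.8423080444336), 89.94878387451172) [-0.00087569  0.02188192] [-0.06770448 -0.02107118]
```

View pics/w3.png

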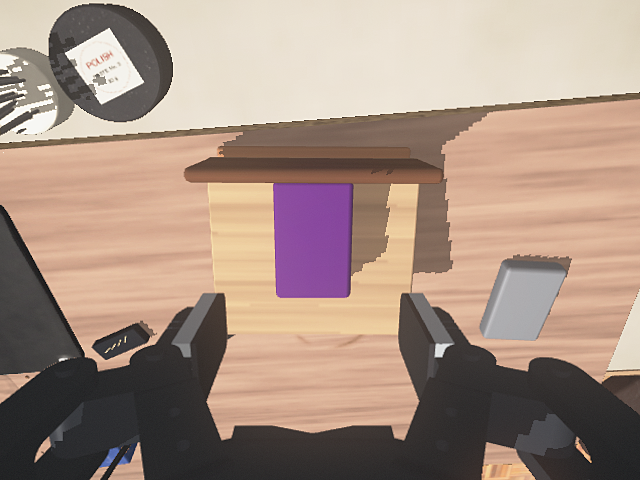

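View pics/s3.png

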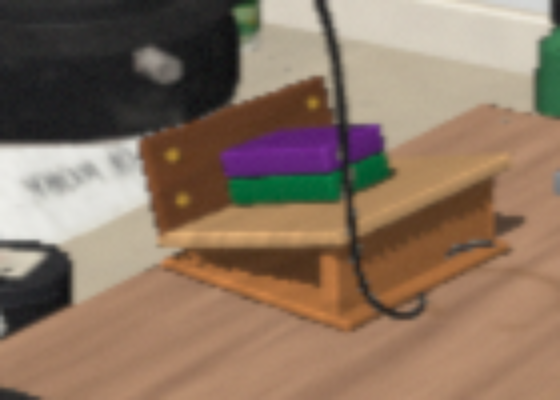

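The wrist view shows purple squarely at px (313,240) against the backstop. The side crop shows it flat on top of green, the two ends level within about 3 mm. Handing in.

```bash
python3 - <<'E'
from rig import *
print(finish_job())
E
```

```text
the job is handed in; nothing more can be done
None
```

I put the green tablet flat on the shelf against the backstop and the purple one flat on top of it, did not touch the blue block, and handed the job in at about 20 s of the 51 s allowed; no verdict was returned.

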